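# Set a screw-feed slide to its index without backlash

### The job

The slide that carries the splined shaft has been wound past its index post: wind its crank back anticlockwise (seen from above) until the black line on the dial itself, which lags behind the slack crank, is a good 20 degrees beyond the index post, then come back clockwise and stop with the crank arm and the dial line both pointing at the index post, slack taken up. Let go of the crank, and leave the crank of the bare slide alone.

Things in the scene. Friction and masses are not known exactly. Their poses are not given: they have to be found in the camera images.
- shaft_slide: Fixed grey screw-feed slide whose carriage holds a steel splined shaft (the bare slide beside it has an empty slotted carriage). Origin at bench height on the vertical spindle axis of its round crank head (dia. 168 mm); z up, +x along the bed to the carriage. Dark steel index post, 82 mm high, 18 wide, 99 mm from the axis on the -x side. Shaft top at 128 mm, from 95 mm beyond the axis.
- crank_grip_mid (a point): Middle of its crank's upright round black grip, 128 mm above the bench, 65 mm from the spindle axis. Grip 22 mm in diameter, from 100 to 154 mm high, on the end of a flat steel arm (top at 99 mm) over the dial. The grip spins freely on its pin, so a hand holding it need not turn as it winds.
- screw (a joint): Angle of the screw and its aluminium dial (dia. 168 mm, top at 84 mm, one black line, 9 mm wide, 53 to 83 mm from the axis), rad, clockwise positive from above; 0 when the black line points at the index post; end stops at -1 and 1. Stiff (0.3 N m, about 5 N at the grip) and stays where it is left.
- crank (a joint): Crank relative to the screw, rad, clockwise positive: the backlash. 0 = slack taken up clockwise (arm right above the black line), -0.45 = taken up anticlockwise; in between the crank moves almost freely and the screw does not follow. The grip stands screw + crank rad clockwise of the index post.
- spare_grip_mid (a point): middle of the crank grip of the other, bare slide (same grip, 128 mm above the bench): leave it alone.

How it is judged:
By the outcome, as a careful person would: the job done as asked, in the order asked, and still so for the second after the job is handed in, with the robot touching nothing.
It also fails if it takes over 35 s, if anything falls off the work surface, if the arm or the gripper's body presses on something with over 40 N, if the wrist force passes 120 N, or if a joint passes its speed limit or range.

### The arm

A 6-joint arm with a two-finger parallel gripper is mounted at the origin on the work surface. World frame = base frame: x ahead of the robot, y to its left, z up, the work surface at z = 0. Lengths are in mm, angles in rad, forces in N, time in s.
With the tool pointing down it reaches from about 425 to 1125 mm from the base axis. Payload 14.9 kg.
Tool frame: the origin (TCP) lies on the mounting face of the last link; the fingertips stand 191 mm ahead of it and the grasp point (between the pads) lies 172 mm ahead of it; z points along the fingers, y is the direction in which the jaws open and shut (so a half turn about z gives the same grasp; the last joint's range is limited). The gripper opens to 91 mm and grips with 3 to 60 N. Pads are 32 mm wide; open, the fingers measure 118 mm over their backs; the gripper's body (76 mm by 178 mm) begins 60 mm behind the grasp point.
Start: joints at [-1.269, 0.379, 1.734, -0, 1.028, -0.033], TCP at [230.003, -661.149, 404.732] pointing down, gripper open.
Joint ranges: [-2.77, 2.77], [-0.74, 2.19], [0, 2.66], [-1.06, 4.2], [0.31, 2.87], [-3.08, 3.08]. Speed limits (rad/s): [1.89, 1.89, 2.39, 3.14, 3.14, 3.14].

### API

Orientations are given as a unit quaternion [w, x, y, z].
In Python, from cell import env, vision gives the robot as it stands.
- The arm moves only by the tool jog_arm, never from a script. Its argument "moves" is a list of rows, each an object with "xyz": the shift along the tool's x, y, z in cm, a list of three; "spin": the turn about the tool's z in rad. In form: [{"xyz": [tx, ty, tz], "spin": spin}, ...]. A call has 1 to 10 rows; each row shifts and turns the commanded pose from where the row before left it, along the tool's axes as they then stand; what a row does not reach is not made up. A row lasts 1/12 s, in which the tool goes at most 41.7 mm and 7.16 degrees, less where a joint would pass 70% of its speed; a pose out of reach is approached as far as the arm can. A call with a gripper value outside its range is refused whole. "gripper" is the closure, from 0 (fully open) to 1 (shut), set as the call begins (left out, the last holds). The fingers move at their own pace and stop on an object; "newtons" is the grip in N (left out, the last holds). Time passes only in rows, so rows that do not move let the fingers close. It gives the time, the measured TCP pose, the force and the opening at its end, in the units of the state.
- env.get_state(): the state, without advancing time (a new reading comes with each control period).
- vision.capture(name): name is "side" or "top"; returns the picture (384x512x3 uint8, red, green, blue); there is no depth.
- vision.get_calibration(name): a dict with "mtx" (3x3 intrinsics, pixels), "R" (3x3) and "t" (3): a world point X has camera coordinates R X + t. Camera axes: x right, y down, z forward; pixel columns grow to the right and rows downward; lengths in mm; the calibration is good to about 2 mm. A picture is of the moment at which its call begins. get_calibration takes no time and is no camera call.
- env.close_job(): hands the job in, once; it reports no verdict.
The state is a dict: "t": time; "qpos": joint angles; "joint_velocities": joint speeds; "joint_efforts": joint torques, N m; "tool_pos": TCP position; "tool_rot": TCP orientation; "ft_force": force on the tool from outside, world axes, zero at the start; "ft_torque": the same for the moment, N m; "width": finger opening in mm.
Only numpy, scipy, OpenCV 4.12 (cv2) and the standard library are available. Lean on these libraries where they do the work, as an engineer would, in place of code of your own. Each camera call takes 0.05 s, during which the arm holds its last target.

## Working session

There is one attempt and no reset: what is moved stays moved. The work goes in short steps, Python scripts to look and compute and a tool call to move; the robot and the scene stay as the last step left them, time stands still between calls to the robot, and variables do not carry over. Pictures are saved under pics/ and viewed, and the job is handed in when it is done.

Besides the shell and the picture viewer there is one more tool, called after "Call:" by a JSON object that holds its "api" and its "payload". jog_arm: Moves the arm, as the interface text tells. Its arguments: {"type":"object","properties":{"moves":{"type":"array"},"gripper":{"type":"number"},"newtons":{"type":"number"}},"required":["moves"]}

```bash
mkdir -p pics; python3 - <<'E'
from cell import env, vision
import cv2
s=env.get_state();print(s)
for n in("top","side"):
    cv2.imwrite(f"pics/{n}0.png",vision.capture(n)[:,:,::-1])
    c=vision.get_calibration(n);print(n,c)
E
```

```text
{'t': 0.0, 'qpos': array([-1.26928701e+00,  3.79397370e-01,  1.73474035e+00, -2.42236946e-05,
        1.02850766e+00, -3.32847072e-02]), 'joint_velocities': array([ 5.20189766e-04, -8.11178416e-04,  4.46996054e-05, -1.22367857e-03,
       -1.32740052e-03, -1.67141701e-03]), 'joint_efforts': array([-2.46601310e-03, -7.63716602e+01, -4.34377813e+01,  6.47981325e-02,
        4.23479662e-02, -1.80743365e-05]), 'tool_pos': array([ 229.95396117, -660.96794226,  404.11599886]), 'tool_rot': array([-5.20252748e-04,  9.86020628e-01,  1.66622457e-01, -8.06584720e-05]), 'ft_force': array([-0.33473797, -0.15252074, -0.99505983]), 'ft_torque': array([ 0.01602895,  0.02974964, -0.00909846]), 'width': 91.1313608694507}
top {'mtx': array([[397.28570887,   0.        , 255.1177304 ],
       [  0.        , 397.28570887, 195.07214657],
       [  0.        ,   0.        ,   1.        ]]), 'R': array([[ 0.02441237, -0.99969757,  0.002966  ],
       [-0.97398405, -0.02445287, -0.22529343],
       [ 0.22529782,  0.0026111 , -0.97428644]]), 't': array([ -8.23232411, 587.41887733, 828.77623637])}
side {'mtx': array([[388.49780207,   0.        , 252.51164642],
       [  0.        , 388.49780207, 191.00759404],
       [  0.        ,   0.        ,   1.        ]]), 'R': array([[ 0.98560977, -0.16878553,  0.00921031],
       [-0.11808664, -0.72649734, -0.67694694],
       [ 0.12095011,  0.6661179 , -0.73597419]]), 't': array([-583.13481118,  125.98483313,  662.40118862])}
```

View pics/top0.png

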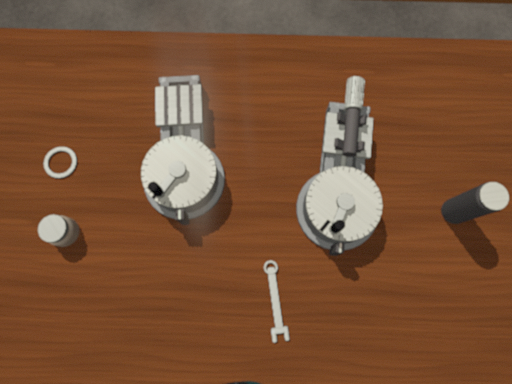

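View pics/side0.png

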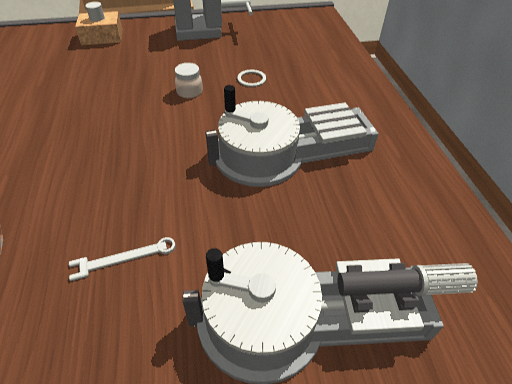

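The shaft slide is the one at the right in the top view (dial near 343,204; grip near 338,226) and the nearer one in the side view (dial near 262,296; grip near 215,265). I'll zoom in and measure it.

```bash
cat > h.py <<'E'
import numpy as np, cv2
from cell import env, vision
def cal(n):
    c=vision.get_calibration(n); return c["mtx"],c["R"],c["t"]
def ray(n,u,v,z):
    K,R,t=cal(n); d=R.T@np.linalg.inv(K)@np.array([u,v,1.]); o=-R.T@t
    return o+d*(z-o[2])/d[2]
def proj(n,X):
    K,R,t=cal(n); p=K@(R@np.asarray(X,float)+t); return p[:2]/p[2]
def zoom(n,img,box,f,out):
    x0,x1,y0,y1=box; cv2.imwrite(out,cv2.resize(img[y0:y1,x0:x1,::-1],None,fx=f,fy=f,interpolation=cv2.INTER_CUBIC))
E
python3 - <<'E'
from h import *
t=cv2.imread("pics/top0.png")[:,:,::-1]; s=cv2.imread("pics/side0.png")[:,:,::-1]
zoom("top",t,(290,390,160,260),6,"pics/tz.png"); zoom("side",s,(180,340,230,380),5,"pics/sz.png")
for n,img,box in(("top",t,(290,395,160,255)),("side",s,(190,325,235,360))):
    hsv=cv2.cvtColor(np.ascontiguousarray(img),cv2.COLOR_RGB2HSV)
    m=((hsv[...,1]<40)&(hsv[...,2]>165)).astype(np.uint8); k=np.zeros_like(m);k[box[2]:box[3],box[0]:box[1]]=1; m*=k
    m=cv2.morphologyEx(m,cv2.MORPH_OPEN,np.ones((3,3)))
    cs=max(cv2.findContours(m,0,1)[0],key=cv2.contourArea); h=cv2.convexHull(cs)[:,0]
    P=np.array([ray(n,u,v,84)[:2] for u,v in h]); 
    A=np.c_[2*P,np.ones(len(P))]; x=np.linalg.lstsq(A,(P**2).sum(1),rcond=None)[0]
    print(n,x[:2],np.sqrt(x[2]+x[0]**2+x[1]**2),cv2.boundingRect(cs))
E
```

```text
top [ 572.24431443 -189.21341078] 83.6587303198584 (306, 167, 76, 74)
side [ 572.42847859 -190.11325113] 84.07593289431497 (203, 242, 122, 111)
```

View pics/tz.png

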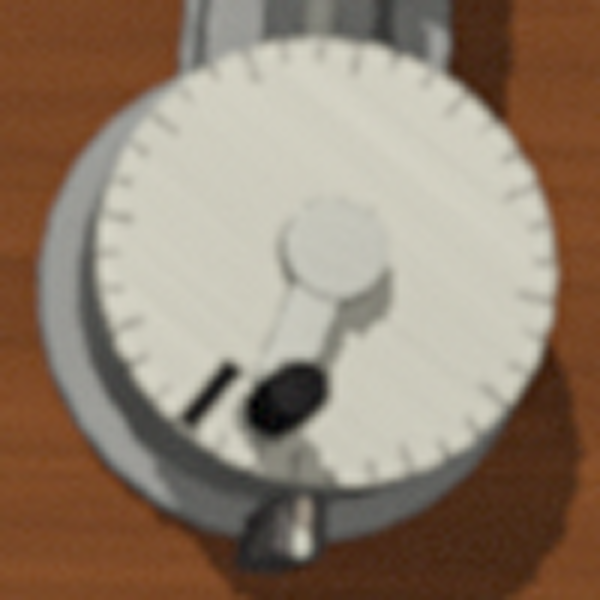

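View pics/sz.png

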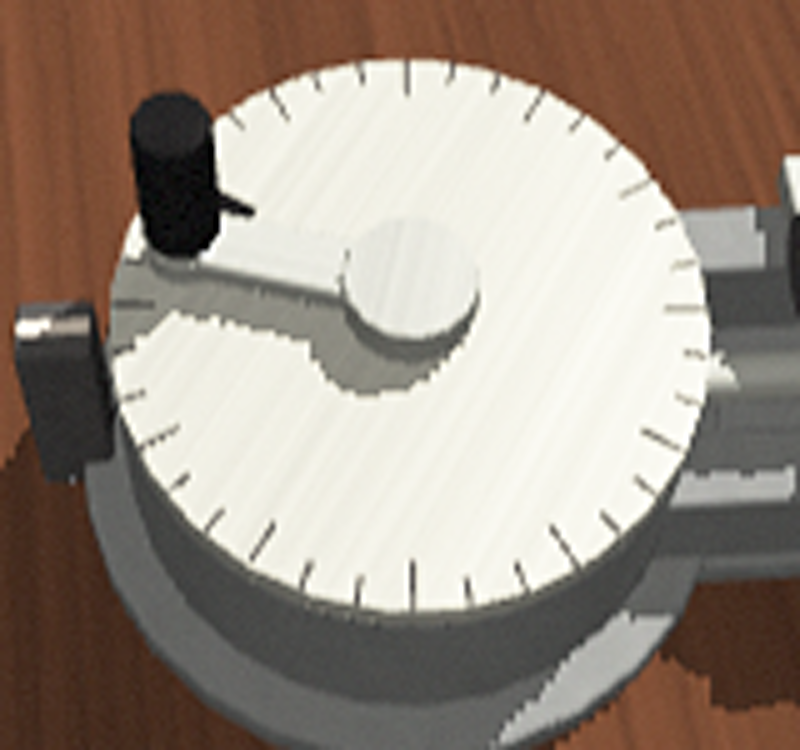

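Dial centre agrees across both views at about (572.3, -189.7). The line is at tz (232,365)-(190,420), the post top at about tz (300,515), and the grip between them.

```bash
cat >> h.py <<'E'
C=np.array([572.3,-189.7])
def ang(P): d=P[:2]-C; return np.degrees(np.arctan2(d[1],d[0]))%360, np.hypot(*d)
E
python3 - <<'E'
from h import *
tz=lambda x,y,z: ray("top",290+x/6-.4,160+y/6-.4,z)
sz=lambda x,y,z: ray("side",180+x/5-.4,230+y/5-.4,z)
print("line",ang(tz(232,368,84)),ang(tz(190,418,84)))
print("post top",ang(tz(302,517,82)),"side",ang(sz(55,322,82)))
print("griptop", [ (ang(p),p) for p in (tz(267,412,154),sz(174,115,154))])
print("gripbase",ang(sz(183,243,100)))
# carriage axis/shaft in top
print("shaft far end", ang(ray("top",355,82,113)), ang(ray("top",352,130,113)))
# brute triangulate grip top: project predictions
for r in (65,):
  for a in (180,190,200,210):
    d=np.radians(a);X=[C[0]+r*np.cos(d),C[1]+r*np.sin(d),154]
    p=proj("top",X);q=proj("side",X);print(a,(p-[290,160]+.4)*6,(q-[180,230]+.4)*5)
E
```

```text
line (np.float64(140.45986317735847), np.float64(55.253586436578814)) (np.float64(140.4110823913656), np.float64(79.51706022574217))
post top (np.float64(173.6893017994181), np.float64(96.36114842441089)) side (np.float64(172.90458432634819), np.float64(100.04825022845822))
griptop [((np.float64(151.91453015180738), np.float64(78.08878090314207)), array([ 503.40646309, -152.93672655,  154.        ])), ((np.float64(156.01348413842103), np.float64(65.68584444891911)), array([ 512.28670922, -162.99728308,  154.        ]))]
gripbase (np.float64(161.40297805742279), np.float64(64.93647866236954))
shaft far end (np.float64(354.5852878310594), np.float64(277.00282700191184)) (np.float64(354.33863959125773), np.float64(159.05155199891632))
180 [377.35861644 403.10154276] [165.12335621 206.9119802 ]
190 [411.21875355 400.99302342] [173.75764495 246.06116438]
200 [443.81411295 393.06551783] [190.53195734 283.99151607]
210 [474.10612777 379.58609195] [215.22585784 319.33246711]
```

```bash
cat >> h.py <<'E'
def blob(n,img,box,thr=45):
    x0,x1,y0,y1=box; m=(img[y0:y1,x0:x1].max(2)<thr).astype(np.uint8)
    k,l,st,c=cv2.connectedComponentsWithStats(m)
    return [(st[i],c[i]+[x0,y0]) for i in range(1,k) if st[i][4]>15]
E
python3 - <<'E'
from h import *
from scipy.optimize import least_squares
t=cv2.imread("pics/top0.png")[:,:,::-1]; s=cv2.imread("pics/side0.png")[:,:,::-1]
bt=blob("top",t,(322,352,215,236)); bs=blob("side",s,(200,232,245,285)); print(bt,bs)
pt=bt[-1][1] if len(bt)==1 else max(bt,key=lambda b:b[0][4])[1]; ps=max(bs,key=lambda b:b[0][4])[1]
r=least_squares(lambda X:np.r_[proj("top",X)-pt,proj("side",X)-ps],[512,-163,128]); print(r.x,r.cost,ang(r.x))
E
```

```text
[(array([10,  6, 12, 11, 91], dtype=int32), array([337.28571429, 226.13186813]))] [(array([  6,   4,  25,  32, 468], dtype=int32), array([214.93803419, 264.75      ]))]
[ 511.38334233 -164.84397209  128.05093315] 0.04405367967169286 (np.float64(157.80290235477727), np.float64(65.79256269469843))
```

The grip triangulates to (511.4, -164.8, 128) at a radius of 65.8, which fits. Bearings are grip 157.8°, line 140.4° and post about 173.9°. Moving over the grip.

Call:
{"api": "jog_arm", "payload": {"moves": [{"xyz": [1.5,-1.3,0],"spin": 0},{"xyz": [2.2,-1.9,0],"spin": 0},{"xyz": [2.2,-1.9,0],"spin": 0},{"xyz": [2.2,-1.9,0],"spin": 0},{"xyz": [2.2,-1.9,0],"spin": 0},{"xyz": [2.2,-1.9,0],"spin": 0},{"xyz": [2.2,-1.9,0],"spin": 0},{"xyz": [2.2,-1.9,0],"spin": 0},{"xyz": [2.2,-1.9,0],"spin": 0},{"xyz": [2.2,-1.9,0],"spin": 0}], "gripper": 0}}

```text
t: 0.93
tool_pos: [371.1, -416.0, 404.6]
tool_rot: [-0.0, 0.986, 0.167, -0.0]
ft_force: [0.2, -0.6, -0.5]
width: 91.1
```

Call:
{"api": "jog_arm", "payload": {"moves": [{"xyz": [2.2,-1.9,0],"spin": 0},{"xyz": [2.2,-1.9,0],"spin": 0},{"xyz": [2.2,-1.9,0],"spin": 0},{"xyz": [2.2,-1.9,0],"spin": 0},{"xyz": [2.2,-1.9,0],"spin": 0},{"xyz": [2.2,-1.9,0],"spin": 0},{"xyz": [2.2,-1.9,0],"spin": 0},{"xyz": [2.2,-1.9,0],"spin": 0},{"xyz": [2.0,-1.7,0],"spin": 0},{"xyz": [0.5,-0.4,0],"spin": 0}]}}

```text
t: 1.77
tool_pos: [504.8, -185.4, 404.6]
tool_rot: [-0.0, 0.986, 0.168, 0.0]
ft_force: [0.5, 0.4, -0.2]
width: 91.6
```

```bash
cat >> h.py <<'E'
from scipy.spatial.transform import Rotation as Ro
def totool(s,tgt):
    R=Ro.from_quat(np.roll(s["tool_rot"],-1)).as_matrix()
    return R.T@(np.array(tgt)-s["tool_pos"])/10, R
E
python3 - <<'E'
from h import *
s=env.get_state(); d,R=totool(s,[511.4,-164.9,298]); print(s["t"],s["tool_pos"],d);print(R.round(4),s["qpos"])
E
```

```text
1.7667 [ 504.82626011 -185.43810602  404.59151806] [ 1.29787331 -1.71667426 10.66003519]
[[ 9.439e-01  3.304e-01 -0.000e+00]
 [ 3.304e-01 -9.439e-01  4.000e-04]
 [ 1.000e-04 -4.000e-04 -1.000e+00]] [-3.95424560e-01  1.23552305e-01  2.06204831e+00  4.81398125e-04
  9.56205713e-01  8.38397826e-01]
```

Call:
{"api": "jog_arm", "payload": {"moves": [{"xyz": [0.7,-0.9,0],"spin": 0},{"xyz": [0.7,-0.9,0],"spin": 0},{"xyz": [0,0,0],"spin": 0},{"xyz": [0,0,0],"spin": 0}]}}

```text
t: 2.1
tool_pos: [510.9, -166.3, 404.7]
tool_rot: [-0.0, 0.986, 0.167, -0.0]
ft_force: [-0.0, -0.5, -0.6]
width: 91.0
```

```bash
python3 - <<'E'
from h import *
s=env.get_state(); d,R=totool(s,[511.4,-164.9,298]); print(s["t"],s["tool_pos"],d)
cv2.imwrite("pics/side1.png",vision.capture("side")[:,:,::-1])
E
```

```text
2.1 [ 510.86509282 -166.30823353  404.66632927] [ 0.09899077 -0.11464455 10.6666212 ]
```

View pics/side1.png

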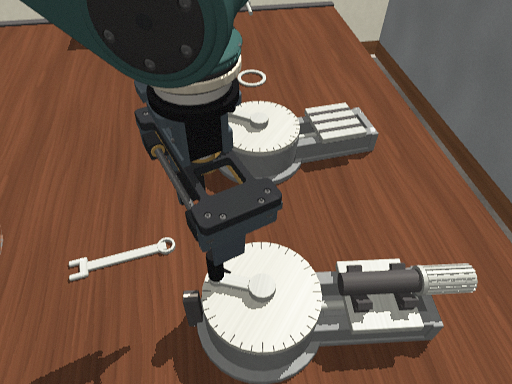

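The gripper is above the grip (215,270). Descending, then closing.

Call:
{"api": "jog_arm", "payload": {"moves": [{"xyz": [0.1,-0.1,1],"spin": 0},{"xyz": [0,0,2],"spin": 0},{"xyz": [0,0,2],"spin": 0},{"xyz": [0,0,2],"spin": 0},{"xyz": [0,0,1.6],"spin": 0},{"xyz": [0,0,1],"spin": 0},{"xyz": [0,0,0.7],"spin": 0},{"xyz": [0,0,0.3],"spin": 0},{"xyz": [0,0,0],"spin": 0},{"xyz": [0,0,0],"spin": 0}]}}

```text
t: 2.98
tool_pos: [511.9, -165.2, 299.3]
tool_rot: [0.0, 0.986, 0.167, 0.0]
ft_force: [-0.8, -0.7, -0.3]
width: 90.9
```

Call:
{"api": "jog_arm", "payload": {"moves": [{"xyz": [0,0,0],"spin": 0},{"xyz": [0,0,0],"spin": 0},{"xyz": [0,0,0],"spin": 0},{"xyz": [0,0,0],"spin": 0},{"xyz": [0,0,0],"spin": 0},{"xyz": [0,0,0],"spin": 0},{"xyz": [0,0,0],"spin": 0},{"xyz": [0,0,0],"spin": 0}], "gripper": 1, "newtons": 25}}

```text
t: 3.65
tool_pos: [511.6, -165.0, 298.7]
tool_rot: [-0.0, 0.986, 0.167, -0.0]
ft_force: [-0.3, -0.3, 0.8]
width: 40.8
```

```bash
python3 - <<'E'
from h import *
s=env.get_state(); print(s["t"],s["tool_pos"],s["ft_force"],s["width"],ang(s["tool_pos"]))
t=vision.capture("top");S=vision.capture("side")
zoom("",S,(180,340,200,350),4,"pics/s2.png");zoom("",t,(270,400,140,270),4,"pics/t2.png")
E
```

```text
3.65 [ 511.64382912 -165.03301117  298.73679531] [-0.34359302 -0.32398434  0.77371607] 40.795287607821194 (np.float64(157.8699449246593), np.float64(65.48000766149063))
```

View pics/s2.png

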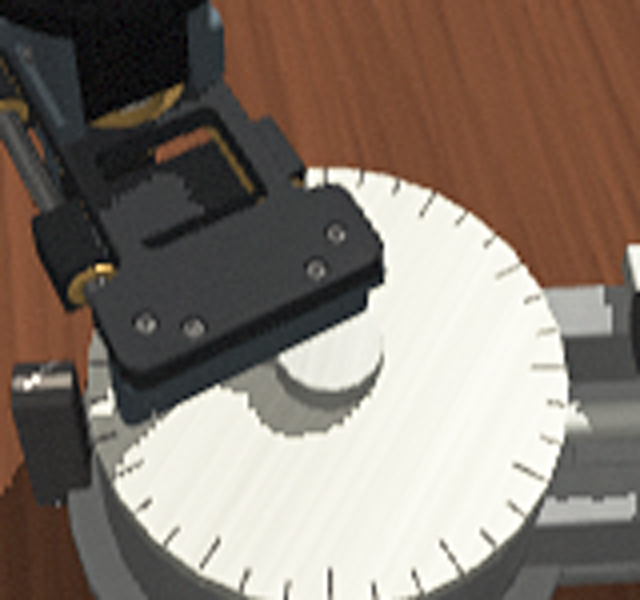

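View pics/t2.png

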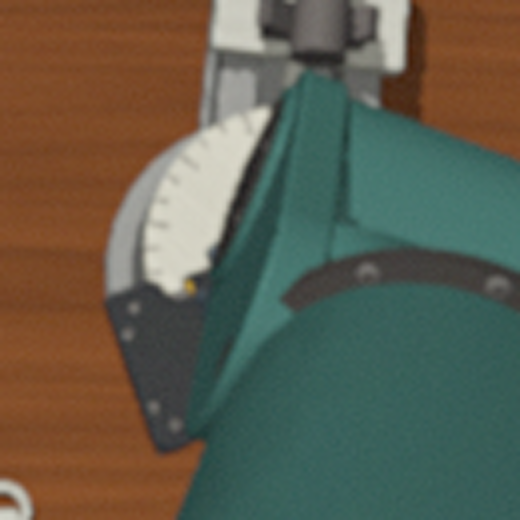

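Still closing at 41 mm. The arm blocks the top view, but the side view stays usable. Finishing the closure.

Call:
{"api": "jog_arm", "payload": {"moves": [{"xyz": [0,0,0],"spin": 0},{"xyz": [0,0,0],"spin": 0},{"xyz": [0,0,0],"spin": 0},{"xyz": [0,0,0],"spin": 0},{"xyz": [0,0,0],"spin": 0},{"xyz": [0,0,0],"spin": 0}]}}

```text
t: 4.25
tool_pos: [511.7, -165.1, 298.8]
tool_rot: [0.0, 0.986, 0.167, 0.0]
ft_force: [0.6, -0.4, -1.3]
width: 21.4
```

```bash
python3 - <<'E'
from h import *
s=env.get_state(); print(s["t"],s["tool_pos"],s["ft_force"],s["width"],ang(s["tool_pos"]))
d,R=totool(s,s["tool_pos"])
# arc waypoints from 157.8 to 226 deg in 5-deg steps, as tool-frame deltas cm
a=np.arange(158,230.1,4); P=np.c_[C[0]+65*np.cos(np.radians(a)),C[1]+65*np.sin(np.radians(a)),0*a]
for x,y in zip(a[1:],np.diff(P,axis=0)@R/10): print(x,y.round(3))
E
```

```text
4.25 [ 511.68528591 -165.09503858  298.76721063] [ 0.64593586 -0.40215931 -1.26057294] 21.378698449003114 (np.float64(157.90659061618152), np.float64(65.41825197002797))
162.0 [-0.287  0.352 -0.   ]
166.0 [-0.261  0.371  0.   ]
170.0 [-0.235  0.388  0.   ]
174.0 [-0.207  0.404  0.   ]
178.0 [-0.179  0.417  0.   ]
182.0 [-0.149  0.429  0.   ]
186.0 [-0.119  0.438  0.   ]
190.0 [-0.088  0.445  0.   ]
194.0 [-0.057  0.45   0.   ]
198.0 [-0.025  0.453  0.   ]
202.0 [0.006 0.454 0.   ]
206.0 [0.038 0.452 0.   ]
210.0 [0.07  0.448 0.   ]
214.0 [0.101 0.442 0.   ]
218.0 [0.131 0.434 0.   ]
222.0 [0.161 0.424 0.   ]
226.0 [0.19  0.412 0.   ]
230.0 [0.219 0.398 0.   ]
```

Call:
{"api": "jog_arm", "payload": {"moves": [{"xyz": [-0.29,0.35,0],"spin": 0},{"xyz": [-0.26,0.37,0],"spin": 0},{"xyz": [-0.23,0.39,0],"spin": 0},{"xyz": [-0.21,0.4,0],"spin": 0},{"xyz": [-0.18,0.42,0],"spin": 0},{"xyz": [-0.15,0.43,0],"spin": 0},{"xyz": [-0.12,0.44,0],"spin": 0},{"xyz": [-0.09,0.44,0],"spin": 0},{"xyz": [-0.06,0.45,0],"spin": 0},{"xyz": [-0.02,0.45,0],"spin": 0}]}}

```text
t: 5.08
tool_pos: [509.6, -209.8, 298.6]
tool_rot: [-0.001, 0.986, 0.166, -0.001]
ft_force: [-2.0, 4.5, 3.8]
width: 21.7
```

```bash
python3 - <<'E'
from h import *
s=env.get_state(); print(s["t"],s["tool_pos"],s["ft_force"],s["width"],ang(s["tool_pos"]))
S=vision.capture("side")
zoom("",S,(180,340,200,350),4,"pics/s3.png")
E
```

```text
5.0833 [ 509.63512237 -209.82861365  298.62088663] [-1.96376927  4.51579478  3.79067031] 21.662082205087284 (np.float64(197.80756112365347), np.float64(65.81829514346063))
```

View pics/s3.png

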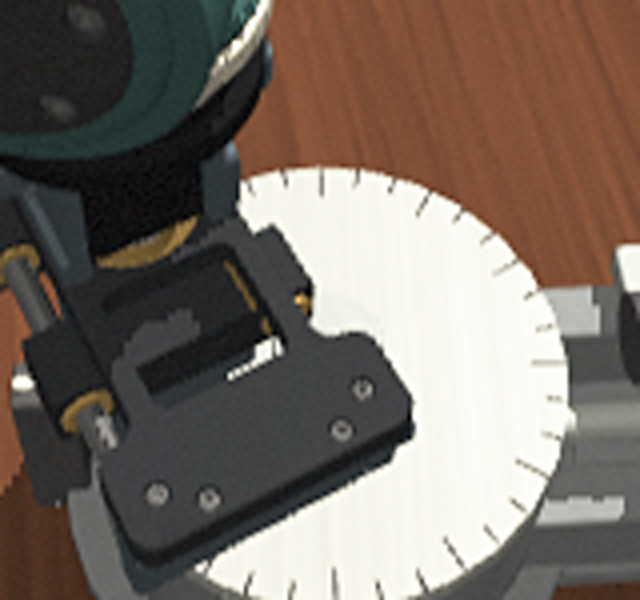

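Call:
{"api": "jog_arm", "payload": {"moves": [{"xyz": [0.01,0.45,0],"spin": 0},{"xyz": [0.04,0.45,0],"spin": 0},{"xyz": [0.07,0.45,0],"spin": 0},{"xyz": [0.1,0.44,0],"spin": 0},{"xyz": [0.13,0.43,0],"spin": 0},{"xyz": [0.16,0.42,0],"spin": 0},{"xyz": [0.19,0.41,0],"spin": 0},{"xyz": [0.1,0.2,0],"spin": 0},{"xyz": [0,0,0],"spin": 0},{"xyz": [0,0,0],"spin": 0}]}}

```text
t: 5.97
tool_pos: [527.9, -238.2, 298.7]
tool_rot: [0.0, 0.986, 0.167, -0.001]
ft_force: [-4.4, -3.3, 2.9]
width: 21.6
```

```bash
python3 - <<'E'
from h import *
s=env.get_state(); print(s["t"],s["tool_pos"],s["ft_force"],s["width"],ang(s["tool_pos"]))
S=vision.capture("side")
zoom("",S,(180,340,220,370),5,"pics/s4.png")
t=vision.capture("top")
zoom("",t,(280,400,150,270),4,"pics/t4.png")
E
```

```text
5.9667 [ 527.85917401 -238.15167407  298.72285427] [-4.44568643 -3.291771    2.92201115] 21.569070074701116 (np.float64(227.4723418982568), np.float64(65.7461157428268))
```

View pics/s4.png

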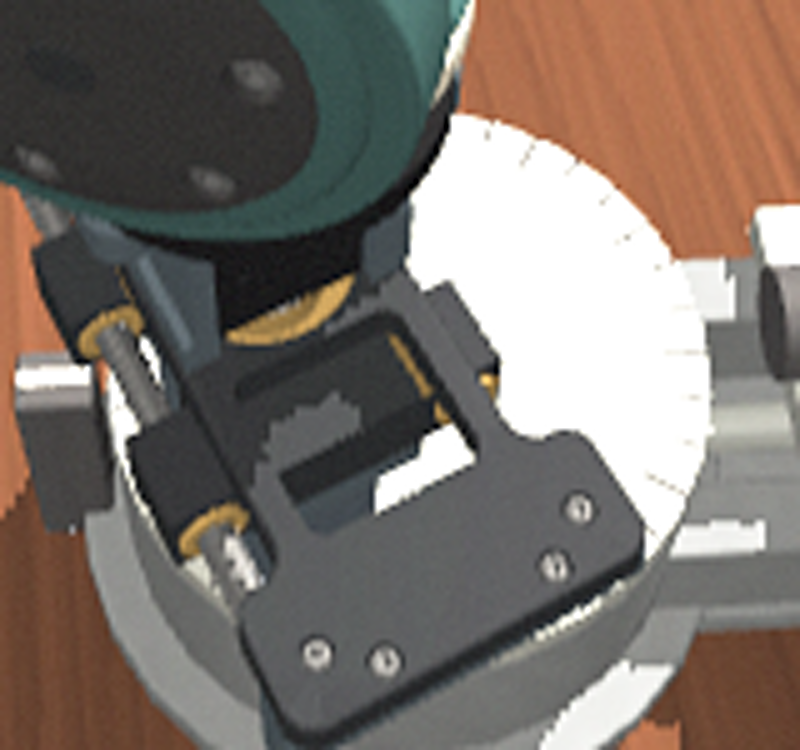

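View pics/t4.png

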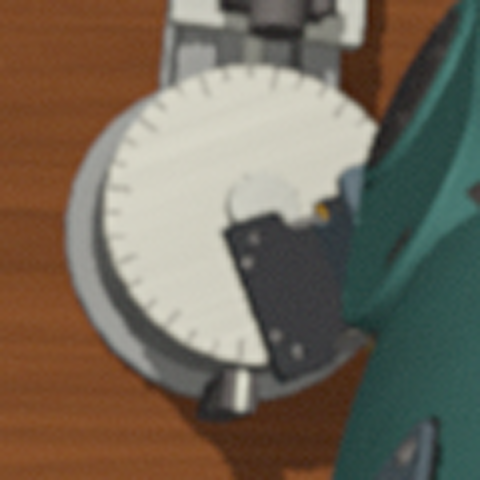

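The line is hidden under the gripper, so it must be well past the visible sector (it was at 140° at first). I'll check the dial's turn by the phase of its ticks.

```bash
cat >> h.py <<'E'
def ring(n,img,a,r0=75,r1=82.5):
    g=cv2.cvtColor(np.ascontiguousarray(img),cv2.COLOR_RGB2GRAY).astype(np.float32)
    A,Rr=np.meshgrid(np.radians(a),np.arange(r0,r1,.5),indexing="ij")
    uv=np.array([[proj(n,[C[0]+r*np.cos(t),C[1]+r*np.sin(t),84]) for t,r in zip(x,y)] for x,y in zip(A,Rr)],np.float32)
    return cv2.remap(g,uv[...,0],uv[...,1],cv2.INTER_LINEAR).mean(1)
def phase(n,img,a):
    y=ring(n,img,a); y=y-np.convolve(np.pad(y,20,mode="edge"),np.ones(41)/41,"valid")
    return np.degrees(np.angle((y*-1*np.exp(1j*np.radians(36*a))).sum()))/36, abs((y*np.exp(1j*np.radians(36*a))).mean())
E
python3 - <<'E'
from h import *
t0=cv2.imread("pics/top0.png")[:,:,::-1]; t1=vision.capture("top")
cv2.imwrite("pics/top4.png",t1[:,:,::-1])
for a0,a1 in((20,90),(60,130),(20,130)):
    a=np.arange(a0,a1,.25); print(phase("top",t0,a),phase("top",t1,a))
print(env.get_state()["t"], env.get_state()["ft_force"])
E
```

```text
Traceback (most recent call last):
  File "h.py", line 28, in phase
    y=ring(n,img,a); y=y-np.convolve(np.pad(y,20,mode="edge"),np.ones(41)/41,"valid")
  File "h.py", line 25, in ring
    uv=np.array([[proj(n,[C[0]+r*np.cos(t),C[1]+r*np.sin(t),84]) for t,r in zip(x,y)] for x,y in zip(A,Rr)],np.float32)
                  ~~~~^^^^^^^^^^^^^^^^^^^^^^^^^^^^^^^^^^^^^^^^^^
  File "h.py", line 9, in proj
    K,R,t=cal(n); p=K@(R@np.asarray(X,float)+t); return p[:2]/p[2]
          ~~~^^^
  File "h.py", line 4, in cal
    c=vision.get_calibration(n); return c["mtx"],c["R"],c["t"]
ValueError: time passes only in moves, steps and waits
```

```bash
sed -i 's/^def cal(n):/import functools\n@functools.lru_cache(None)\ndef cal(n):/' h.py
python3 - <<'E'
from h import *
t0=cv2.imread("pics/top0.png")[:,:,::-1]; t1=cv2.imread("pics/top4.png")[:,:,::-1]
for a0,a1 in((20,90),(60,130),(20,130)):
    a=np.arange(a0,a1,.25); print(phase("top",t0,a),phase("top",t1,a))
print(env.get_state()["t"], env.get_state()["ft_force"])
E
```

```text
(np.float64(0.2456451831082428), np.float64(4.791566966709742)) (np.float64(1.6866556298883573), np.float64(4.834670338432606))
(np.float64(0.31253345497740853), np.float64(5.146569964839271)) (np.float64(1.7502244569477843), np.float64(4.509429428220051))
(np.float64(0.28362822427901524), np.float64(4.951831888659916)) (np.float64(1.7142616607956163), np.float64(4.756038677757844))
6.1167 [-4.60495233 -4.07091741  3.06349306]
```

The tick shift is 1.4° mod 10, so 61.4° of turn against the 61° expected. That puts the line at about 202°, roughly 28° past the post. Before coming back I'll refine the post bearing.

```bash
python3 - <<'E'
from h import *
t=cv2.imread("pics/top0.png")[:,:,::-1]; s=cv2.imread("pics/side0.png")[:,:,::-1]
zoom("",t,(310,390,60,160),6,"pics/ta.png"); zoom("",s,(320,490,220,340),4.7,"pics/sa.png")
zoom("",t,(322,352,228,258),16,"pics/tb.png"); zoom("",s,(176,206,282,332),12,"pics/sb.png")
E
```

```text
(no output)
```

View pics/ta.png

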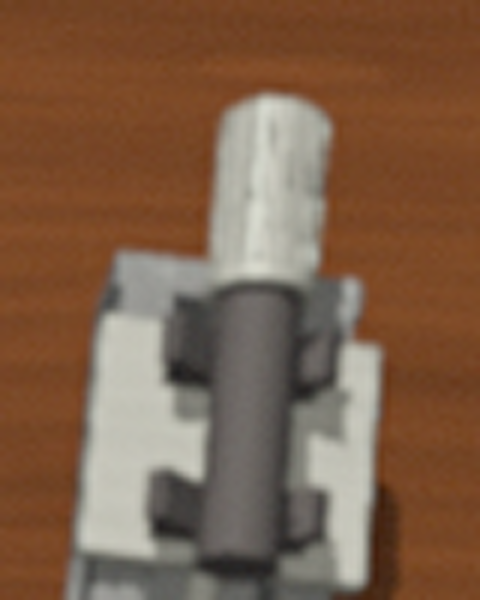

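View pics/sa.png

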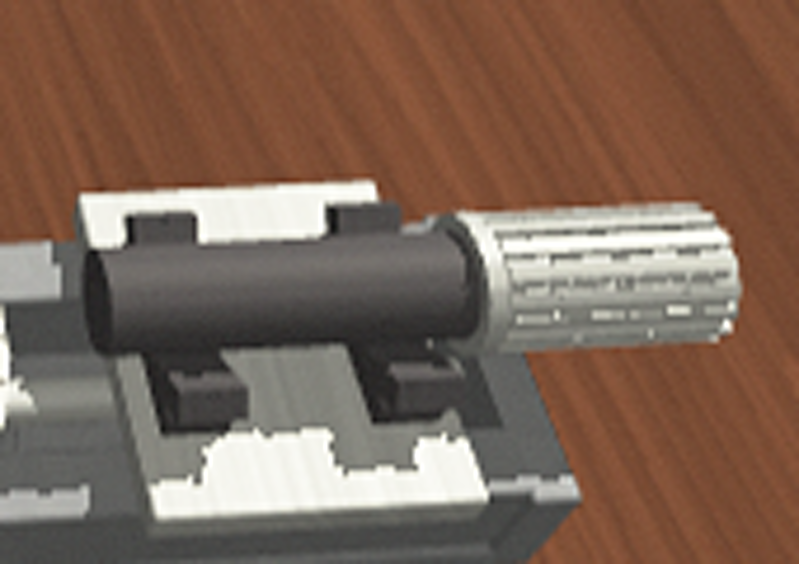

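View pics/tb.png

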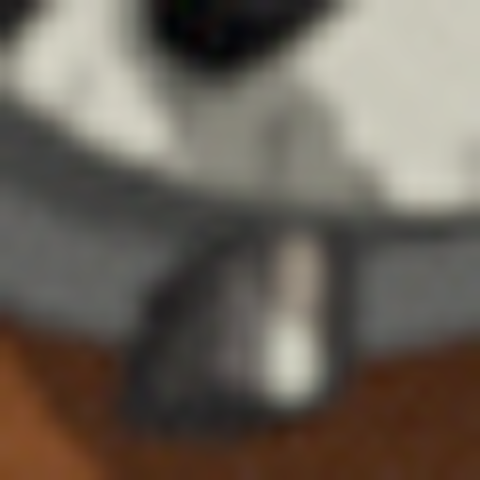

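View pics/sb.png

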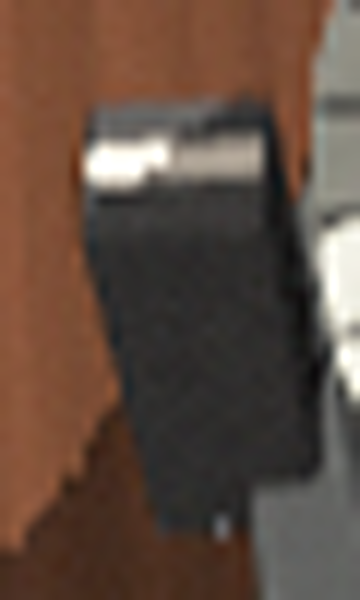

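```bash
python3 - <<'E'
from h import *
def pl(n,p,q):
    K,R,t=cal(n); l=np.cross([*p,1],[*q,1]); m=K.T@l; return np.r_[R.T@m, m@t]
T=lambda x,y:(310+x/6-.42,60+y/6-.42); S=lambda x,y:(320+x/4.7-.4,220+y/4.7-.4)
a=pl("top",T(257.5,290),T(238.5,557)); b=pl("side",S(130,300),S(440,285))
d=np.cross(a[:3],b[:3]); d/=np.linalg.norm(d); d*=np.sign(d[0]); print("dir",d,np.degrees(np.arctan2(d[1],d[0]))+180)
p=np.linalg.lstsq(np.array([a[:3],b[:3],[1,0,0]]),-np.r_[a[3],b[3],-700],rcond=None)[0]; print("pt at x=700",p,ang(p))
d,r=ang(ray("top",*T(248,423),108)); print("top ray z108",d-180,r)
d,r=ang(ray("top",*T(271,190),108)); print("spline z108",d-180,r)
print("post top",ang(ray("top",340.1,247.5,82)),"side",ang(ray("side",190.2,295,82)))
from scipy.optimize import least_squares
r=least_squares(lambda X:np.r_[proj("top",X)-[340.1,247.5],proj("side",X)-[190.2,295]],[470,-180,82]); print(r.x,r.cost,ang(r.x))
E
```

```text
dir [ 0.99477448 -0.10011189 -0.02003334] 174.25322929590118
pt at x=700 [ 700.         -204.21004767   93.24142391] (np.float64(353.5175092215183), np.float64(128.5217159992274))
top ray z108 174.81797071582508 160.76559081124728
spline z108 174.1535506626958 256.59957415793343
post top (np.float64(174.07719021033992), np.float64(100.0243853585489)) side (np.float64(173.7601605706773), np.float64(100.52025831299144))
[ 472.52124564 -179.23014969   82.87030951] 0.006452377031265995 (np.float64(174.00983678129833), np.float64(100.32655474372176))
```

The post bearing is 174.0° from two agreeing measurements, and the shaft axis gives 174.2°. Winding back clockwise to just short of it.

Call:
{"api": "jog_arm", "payload": {"moves": [{"xyz": [-0.1,-0.2,0],"spin": 0},{"xyz": [-0.19,-0.41,0],"spin": 0},{"xyz": [-0.16,-0.42,0],"spin": 0},{"xyz": [-0.13,-0.43,0],"spin": 0},{"xyz": [-0.1,-0.44,0],"spin": 0},{"xyz": [-0.07,-0.45,0],"spin": 0},{"xyz": [-0.04,-0.45,0],"spin": 0},{"xyz": [-0.01,-0.45,0],"spin": 0},{"xyz": [0.02,-0.45,0],"spin": 0},{"xyz": [0.06,-0.45,0],"spin": 0}]}}

```text
t: 6.95
tool_pos: [507.5, -200.9, 298.7]
tool_rot: [0.0, 0.986, 0.167, -0.0]
ft_force: [-3.0, -6.3, 0.2]
width: 21.5
```

Call:
{"api": "jog_arm", "payload": {"moves": [{"xyz": [0.09,-0.44,0],"spin": 0},{"xyz": [0.12,-0.44,0],"spin": 0},{"xyz": [0.11,-0.32,0],"spin": 0},{"xyz": [0.08,-0.2,0],"spin": 0},{"xyz": [0,0,0],"spin": 0},{"xyz": [0,0,0],"spin": 0}]}}

```text
t: 7.45
tool_pos: [506.8, -186.1, 298.7]
tool_rot: [-0.0, 0.986, 0.167, -0.0]
ft_force: [-3.3, 0.1, 1.7]
width: 21.5
```

```bash
python3 - <<'E'
from h import *
s=env.get_state(); print(s["t"],s["tool_pos"],s["ft_force"],s["width"],ang(s["tool_pos"]))
S=vision.capture("side");t=vision.capture("top")
cv2.imwrite("pics/top5.png",t[:,:,::-1]);cv2.imwrite("pics/side5.png",S[:,:,::-1])
zoom("",S,(180,340,220,370),4,"pics/s5.png"); zoom("",t,(280,400,150,270),4,"pics/t5.png")
S0=cv2.imread("pics/side0.png")[:,:,::-1]
for a0,a1 in((255,320),(280,340),(255,340)):
    a=np.arange(a0,a1,.25); print(phase("side",S0,a),phase("side",S,a))
d,R=totool(s,[C[0]+65.4*np.cos(np.radians(174)),C[1]+65.4*np.sin(np.radians(174)),s["tool_pos"][2]]);print(d)
E
```

```text
7.45 [ 506.84896837 -186.10905672  298.68506901] [-3.26973773  0.13800711  1.66724537] 21.4709047515235 (np.float64(176.85963962659872), np.float64(65.54946540650036))
(np.float64(-0.6548977700959424), np.float64(10.903965539258536)) (np.float64(-4.878066855613999), np.float64(11.242567039840246))
(np.float64(-0.611649434246614), np.float64(9.099259163482367)) (np.float64(-4.588477568926019), np.float64(10.59362125718261))
(np.float64(-0.6510540953587474), np.float64(10.220847858611455)) (np.float64(-4.775131213407907), np.float64(10.75892019762304))
[ 1.45307411e-01 -2.93045098e-01  4.34133842e-05]
```

View pics/s5.png

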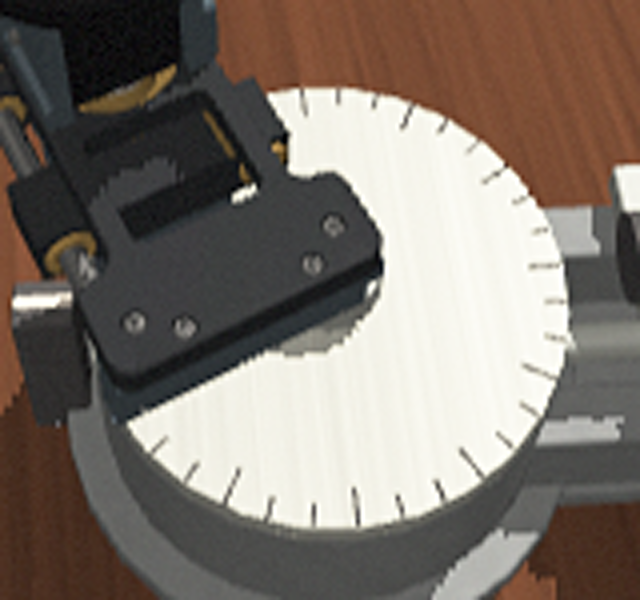

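View pics/t5.png

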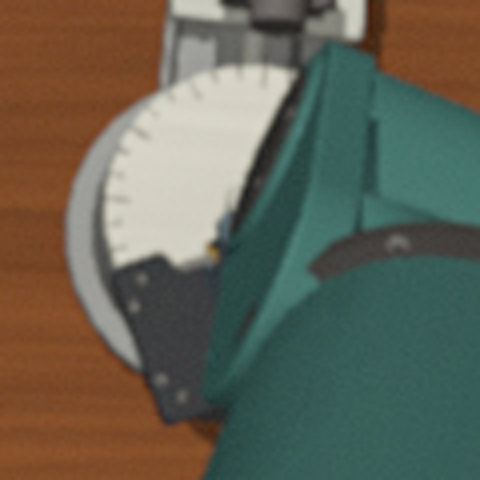

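By tick phase the line is at about 176.3°, with the grip at 176.9°. One last nudge of about 2.6° clockwise.

Call:
{"api": "jog_arm", "payload": {"moves": [{"xyz": [0.07,-0.14,0],"spin": 0},{"xyz": [0.06,-0.14,0],"spin": 0},{"xyz": [0,0,0],"spin": 0},{"xyz": [0,0,0],"spin": 0},{"xyz": [0,0,0],"spin": 0}]}}

```text
t: 7.97
tool_pos: [507.1, -183.2, 298.7]
tool_rot: [-0.0, 0.986, 0.167, -0.0]
ft_force: [-5.5, -1.6, 3.4]
width: 21.6
```

```bash
python3 - <<'E'
from h import *
s=env.get_state(); print(s["t"],s["tool_pos"],s["ft_force"],s["width"],ang(s["tool_pos"]))
S=vision.capture("side"); S0=cv2.imread("pics/side0.png")[:,:,::-1]
for a0,a1 in((255,320),(280,340),(255,340)):
    a=np.arange(a0,a1,.25); print(140.43+30+(phase("side",S,a)[0]-phase("side",S0,a)[0])%10)
E
```

```text
7.9667 [ 507.12407271 -183.18012071  298.65865469] [-5.45052207 -1.57237052  3.35692225] 21.629081113994957 (np.float64(174.28741667026426), np.float64(65.50122383841492))
173.8395020125156
173.8965034197467
173.9102039299917
```

Line at 173.9°, grip at 174.3°, post at 174.0°. Releasing and lifting straight up.

Call:
{"api": "jog_arm", "payload": {"moves": [{"xyz": [0,0,0],"spin": 0},{"xyz": [0,0,0],"spin": 0},{"xyz": [0,0,0],"spin": 0},{"xyz": [0,0,0],"spin": 0},{"xyz": [0,0,0],"spin": 0},{"xyz": [0,0,0],"spin": 0},{"xyz": [0,0,0],"spin": 0},{"xyz": [0,0,0],"spin": 0},{"xyz": [0,0,0],"spin": 0}], "gripper": 0}}

```text
t: 8.77
tool_pos: [507.3, -183.1, 298.7]
tool_rot: [0.0, 0.986, 0.167, 0.0]
ft_force: [0.2, -0.0, 0.2]
width: 78.3
```

Call:
{"api": "jog_arm", "payload": {"moves": [{"xyz": [0,0,-0.7],"spin": 0},{"xyz": [0,0,-1.5],"spin": 0},{"xyz": [0,0,-2],"spin": 0},{"xyz": [0,0,-2],"spin": 0},{"xyz": [0,0,-2],"spin": 0},{"xyz": [0,0,-2],"spin": 0},{"xyz": [-1,1,0],"spin": 0},{"xyz": [-2,2,0],"spin": 0},{"xyz": [-2,2,0],"spin": 0},{"xyz": [-2,2,0],"spin": 0}]}}

```text
t: 9.6
tool_pos: [463.6, -272.9, 401.5]
tool_rot: [0.0, 0.986, 0.167, 0.0]
ft_force: [1.4, -0.3, -1.1]
width: 91.4
```

Call:
{"api": "jog_arm", "payload": {"moves": [{"xyz": [-2,2,0],"spin": 0},{"xyz": [-2,2,0],"spin": 0},{"xyz": [-2,2,0],"spin": 0},{"xyz": [-2,2,0],"spin": 0},{"xyz": [-2,2,0],"spin": 0},{"xyz": [-2,2,0],"spin": 0},{"xyz": [-2,2,0],"spin": 0},{"xyz": [-2,2,0],"spin": 0},{"xyz": [-1,1,0],"spin": 0},{"xyz": [0,0,0],"spin": 0}]}}

```text
t: 10.43
tool_pos: [358.5, -490.5, 401.2]
tool_rot: [0.0, 0.986, 0.166, 0.0]
ft_force: [0.9, 0.3, 0.2]
width: 90.9
```

```bash
python3 - <<'E'
from h import *
from scipy.optimize import least_squares
s=env.get_state(); print(s["t"],s["tool_pos"],s["width"])
S=vision.capture("side");t=vision.capture("top")
cv2.imwrite("pics/top6.png",t[:,:,::-1]);cv2.imwrite("pics/side6.png",S[:,:,::-1])
zoom("",S,(180,340,230,350),5,"pics/s6.png"); zoom("",t,(130,400,110,260),2.9,"pics/t6.png")
S0=cv2.imread("pics/side0.png")[:,:,::-1];t0=cv2.imread("pics/top0.png")[:,:,::-1]
a=np.arange(255,340,.25); print("line side",170.43+(phase("side",S,a)[0]-phase("side",S0,a)[0])%10)
a=np.arange(20,130,.25); print("line top",170.43+(phase("top",t,a)[0]-phase("top",t0,a)[0])%10)
bt=blob("top",t,(322,362,212,238)); bs=blob("side",S,(196,235,245,297)); print(bt,bs)
pt=max(bt,key=lambda b:b[0][4])[1]; ps=max(bs,key=lambda b:b[0][4])[1]
r=least_squares(lambda X:np.r_[proj("top",X)-pt,proj("side",X)-ps],[507,-183,128]); print(r.x,r.cost,ang(r.x))
E
```

```text
10.4333 [ 358.46346365 -490.50422659  401.17089809] 90.93091021272492
line side 173.9143250789404
line top 173.88830794246496
[(array([18, 12, 13, 11, 91], dtype=int32), array([345.81318681, 228.83516484]))] [(array([  8,  16,  18,  33, 467], dtype=int32), array([212.43040685, 277.11991435])), (array([ 6, 47,  6,  5, 23], dtype=int32), array([204.2173913 , 294.08695652]))]
[ 506.22765453 -182.47049565  127.27429177] 0.06138652060287658 (np.float64(173.75565068527862), np.float64(66.46668766296386))
```

View pics/s6.png

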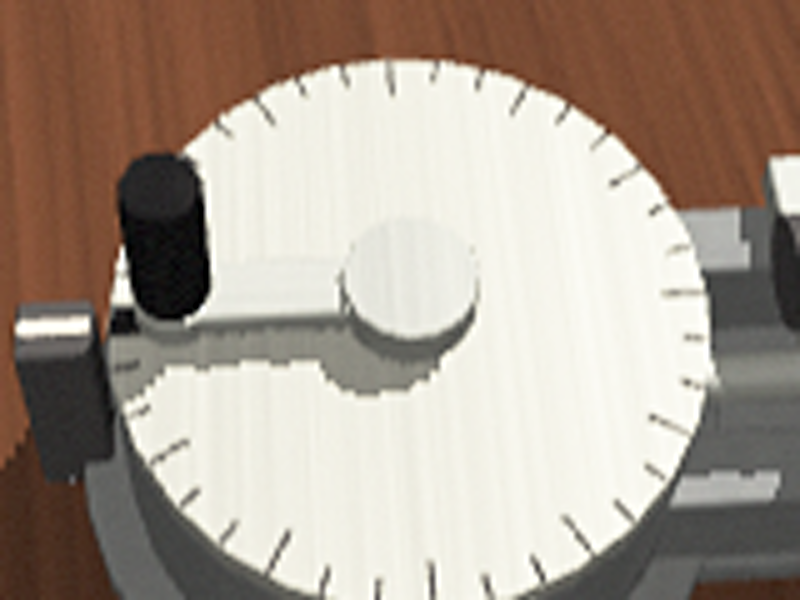

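View pics/t6.png

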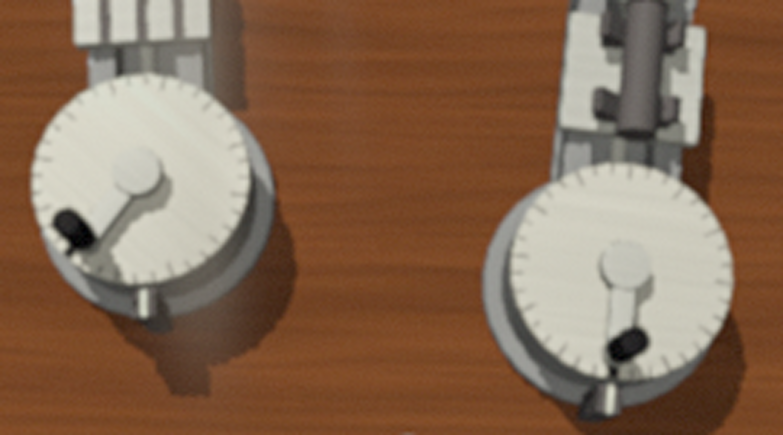

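The black line shows right under the arm's end, at s6 (122,320) and t6 (613,372), in line with the post at s6 (55,325) and t6 (607,398). The spare crank hasn't moved and the robot is clear, so I'm handing in.

```bash
python3 -c "
from cell import env
print(env.close_job())"
```

```text
the job is handed in; nothing more can be done
None
```

I wound the shaft slide's crank anticlockwise until the dial line was about 28° past the index post. I then came back clockwise in one direction only, stopped at the post, let go and moved the arm clear. I handed the job in at about 10.5 s of the 35 s allowed.

| Last check, after release | Bearing |
|---|---|
| Index post | 174.0° |
| Dial line, by tick phase (top and side views) | 173.9° |
| Grip, triangulated from both views | 173.8° |

- **Alignment:** the arm lies right above the line and both point at the post within about 0.3°, so the slack is taken up clockwise.
- **Overshoot:** the gripper hid the line while it was past the post. The 28° comes from the shift of the dial ticks (61.4° of turn), which matched the 61° expected from the crank's travel and slack.
- **Disagreements:** early single-view estimates of the post ran from 172.9° to 173.7°, and the shaft axis gave 174.2°. I used the two-view value of 174.0°. The final triangulated grip radius was 66.5 mm instead of 65 mm, which is within the calibration error.
- **Forces and spare crank:** the wrist readings I took stayed below about 8 N. The spare slide's crank was not touched.

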